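# Rock the marbles out of the empty soda bottles

## Robot

A 6-joint arm with a two-finger parallel gripper is mounted at the origin on the work surface. World frame = base frame: x ahead of the robot, y to its left, z up, the work surface at z = 0. Lengths are in m, angles in degrees, forces in N, time in s.
With the tool pointing down it reaches from about 0.225 to 0.875 m from the base axis. Payload 3.4 kg.
Tool frame: the origin (TCP) lies at the very end of the fingers, on their centre line; the grasp point (between the pads) lies 19 mm behind it (arm.hold_point_z is the distance from the TCP to the grasp point, in m); z points along the fingers, y is the line along which they close (so a half turn about z gives the same grasp; the last joint's range is limited). The gripper opens to 85 mm and grips with 20 to 120 N. Pads are 22 mm wide; open, the fingers measure 114 mm over their backs; the gripper's body (76 mm by 85 mm) begins 54 mm behind the grasp point. The pads swing forward as they close: fully open they stand 13 mm farther back than shut.
Start: joints at [68.468, 15.808, 86.224, -0, 77.962, -6.933], TCP at [0.145, 0.556, 0.231] pointing down, gripper open.
Joint ranges: [-165.64, 165.64], [-43.16, 119.46], [12.63, 154.43], [-67.54, 247.53], [6.08, 155.33], [-154.97, 154.97]. Speed limits (degrees/s): [147.25, 147.25, 180, 180, 180, 180].

## Interface

Orientations are given as [roll, pitch, yaw] about the fixed x, y, z axes, in that order (R = Rz(yaw) Ry(pitch) Rx(roll)).
In Python, from plant import arm, hand, cams gives the robot as it stands. The module is installed in compiled form; this text tells all that it offers. Calls block until the motion is done:
- arm.reach(position, orientation): joint-space move of the TCP to a pose.
- arm.servo_line(position, vel=0.15, rot=None, until_force=None): straight line of the TCP; rot=None keeps the orientation; vel is the mean speed in m/s. With until_force (N) it stops when the force on the tool has changed by that much, and returns True; else False.
- arm.move_j(angles): joint-space move.
- hand.gripper_to(opening, effort=None): opening from 0.0 (shut) to 1.0 (fully open); effort is the grip in N (None keeps the last); returns when the fingers have stopped.
- arm.hold(seconds).
- arm.inverse_kinematics(position, orientation): joint angles nearest the present ones, or None.
- cams.capture(name): name is "scene" or "top" or "wrist"; returns the picture (480x640x3 uint8, blue, green, red); there is no depth.
- cams.camera_model(name): a dict with "mtx" (3x3 intrinsics, pixels), "rvec" (rotation vector, rad) and "tvec" (3), from world to camera coordinates, as OpenCV has them. Camera axes: x right, y down, z forward; pixel columns grow to the right and rows downward; lengths in m; the calibration is good to about 2 mm. A picture is of the moment at which its call begins: read the wrist's pose just before it. camera_model takes no time and is no camera call; for the wrist camera it gives the pose at the moment of the call.
A pose or a line that the arm cannot do raises arm.PlanningError and nothing moves.
- arm.job_done(): hands the job in; it is judged then, once.
Readings, each from a call of its own:
- arm.current_clock(): time.
- arm.current_q(): joint angles.
- arm.current_joint_velocities(): joint speeds.
- arm.current_joint_efforts(): joint torques, N m.
- arm.current_tcp_pos(): TCP position.
- arm.current_tool_rot(): TCP orientation.
- arm.current_ft_force(): force on the tool from outside, world axes, zero at the start.
- arm.current_torque(): the same for the moment, N m.
- arm.current_finger_gap(): opening from 0.0 (shut) to 1.0 (fully open).
- arm.current_grasp_force(): force on a finger pad.
Only numpy, scipy, OpenCV 4.12 (cv2) and the standard library are available. Lean on these libraries where they do the work, as an engineer would, in place of code of your own. Each camera call takes 0.05 s, during which the arm holds its last target. There are 200 camera calls.

## Task

The empty marble-soda bottles are draining upside down in the wire rack, and some of them still have the glass marble caught behind the pinches in the neck. Take each bottle that holds a marble out of the rack, keep it mouth down over the steel pot and rock it from side to side, one pinch then the other, until the marble drops into the pot, then hang the bottle back upside down in the hole it came from; leave the empty bottles hanging. When every marble is in the pot, put the lid on so that it sits flat, and do not disturb the other things on the table.

Things in the scene. Friction and masses are not known exactly. Their poses are not given: they have to be found in the camera images.
- bottle1_mid (a point): centre of the bottle that starts in the first hole, half-way along its axis. All four bottles are alike: clear greenish glass, 165 mm long, 0.28 kg; body 60 mm in diameter, cylindrical over the 85 mm next to the base; then a short cone and a 66 mm long neck 40 mm in diameter. They start upside down: own z points up, the mouth 82.5 mm below this point, the flat base 82.5 mm above it.
- bottle2_mid (a point): centre of the bottle that starts in the second hole; made as bottle1, own z up, mouth 82.5 mm below, base 82.5 mm above.
- bottle3_mid (a point): centre of the bottle that starts in the third hole; made as bottle1, own z up, mouth 82.5 mm below, base 82.5 mm above.
- bottle4_mid (a point): centre of the bottle that starts in the fourth hole; made as bottle1, own z up, mouth 82.5 mm below, base 82.5 mm above.
- bottle1_upper (a point): middle of the edge of the upper pinch in bottle1, 39 mm above the mouth; same in all. Two dents pinch the 32 mm bore along the bottle's own x: upper shelf on the -x side, lower shelf on the +x side. Each reaches 14.5 mm in, leaves a 17.5 mm gap opposite, and falls 11 degrees to its wall, so a marble lies still on it while the bottle hangs straight. At the start own x lies within 0.4 rad of the row.
- bottle1_lower (a point): middle of the edge of the lower pinch in bottle1, 14 mm above the mouth; same in all. Handled smoothly, a marble rolls off the upper shelf only when the bottle leans over 20 degrees, -x side raised, drops to the lower shelf, and leaves the mouth only when it then leans as far the other way; a jerk can throw it off early. Leaning across the pinches does nothing. 40 degrees held 0.5 s is enough.
- marble1_center (a point): centre of the glass marble, amber, 15 mm in diameter, 10 g, which starts caught in the neck of bottle1 on the upper shelf, about 45 mm above the mouth. None when that bottle is empty at the start. It rolls only a few centimetres on a table.
- marble2_center (a point): centre of the marble of bottle2, as marble1; None when that bottle is empty.
- marble3_center (a point): centre of the marble of bottle3, as marble1; None when that bottle is empty.
- marble4_center (a point): centre of the marble of bottle4, as marble1; None when that bottle is empty.
- hole1 (a point): centre of the first hole of the draining rack, level with its wires, 81 mm above the table. The rack is a fixed frame of 6 mm steel wire, 130 mm deep, 436 mm long along the row, with four 48 mm square holes 105 mm apart, first to fourth along its own y. A bottle hangs in a hole by its cone, neck down: its centre is then 14 mm above this point and its mouth 12 mm above the table.
- hole2 (a point): centre of the second hole, as hole1.
- hole3 (a point): centre of the third hole, as hole1.
- hole4 (a point): centre of the fourth hole, as hole1.
- pot_mid (a point): centre of the open steel pot, half-way up: round, straight-walled, 142 mm in diameter at the rim, 65 mm tall (rim 32.5 mm above this point), wall 3 mm, floor 4 mm thick, 0.45 kg; loose on the table.
- lid_knob (a point): middle of the black knob of the pot's steel lid; knob 24 mm in diameter, its top 11 mm above this point. Lid: a disc 146 mm in diameter, 4 mm thick, underside 22 mm below this point; under it a 120 mm plug, 6 mm deep, fits inside the pot with 7 mm of play all round. 0.16 kg. It starts flat on the table (this point 28 mm up); on the pot this point is 54.5 mm above the pot's centre.
- dish: small white saucer, 90 mm across, 22 mm tall; origin under its centre; a bystander.
- spoon: white porcelain spoon, about 125 mm long along its own x, 6 mm thick; origin underneath near its middle; a bystander.
- soy: small dark soy bottle, 54 mm in diameter, 125 mm tall; origin under its centre; a bystander.
- shaker: salt shaker, 48 mm in diameter, 83 mm tall; origin under its centre; a bystander.
- rolling_pin: short wooden rolling pin, 28 mm thick, 240 mm long along its own x, lying down; origin underneath its middle; a bystander.
Not all that is in view belongs to the job. Leave any yellow look-alike of the part that bears bottle4_mid alone.

How it is judged:
By the outcome, as a careful person would: the job done as asked, in the order asked, and still so for the second after the job is handed in, with the robot touching nothing.
Of marble1, marble2, marble3, marble4 only 2 to 3 are there at a start; the rules pass over those that are not, and their reading is None.
At some moment in a run one of pot, lid may be knocked a few centimetres aside while the robot is not near it.
It also fails if it takes over 210 s, if anything falls off the work surface, if the arm or the gripper's body presses on something with over 40 N, if the wrist force passes 120 N, or if a joint passes its speed limit or range.

## Working session

There is one attempt and no reset: what is moved stays moved. The work goes in short steps, each a Python script; the robot and the scene stay as the last script left them, time stands still between calls to the robot, and variables do not carry over. Pictures are saved under pics/ and viewed, at most 14 in all, crops included, and the job is handed in when it is done.

```bash
mkdir -p pics; ls; python3 - <<'E'
from plant import arm,hand,cams
import cv2,numpy as np
for n in ("scene","top","wrist"):
    im=cams.capture(n); cv2.imwrite(f"pics/{n}0.png",im); m=cams.camera_model(n)
    R=cv2.Rodrigues(np.array(m["rvec"]))[0]; print(n,np.round(m["mtx"],1).tolist(),"pos",np.round(-R.T@np.array(m["tvec"]).ravel(),3),"fwd",np.round(R[2],2))
print(arm.current_clock(),arm.current_tool_rot(),arm.hold_point_z)
E
```

```text
pics
scene [[587.1, 0.0, 322.8], [0.0, 587.1, 236.7], [0.0, 0.0, 1.0]] pos [1.168 0.925 0.892] fwd [-0.44 -0.67 -0.59]
top [[467.5, 0.0, 312.7], [0.0, 467.5, 230.0], [0.0, 0.0, 1.0]] pos [ 0.375 -0.014  1.175] fwd [ 0.17  0.   -0.99]
wrist [[366.8, 0.0, 319.7], [0.0, 366.8, 245.1], [0.0, 0.0, 1.0]] pos [0.071 0.576 0.373] fwd [ 0.29 -0.08 -0.95]
0.15 [-1.79921831e+02 -9.15078763e-03  1.65401012e+02] 0.0187
```

View pics/scene0.png

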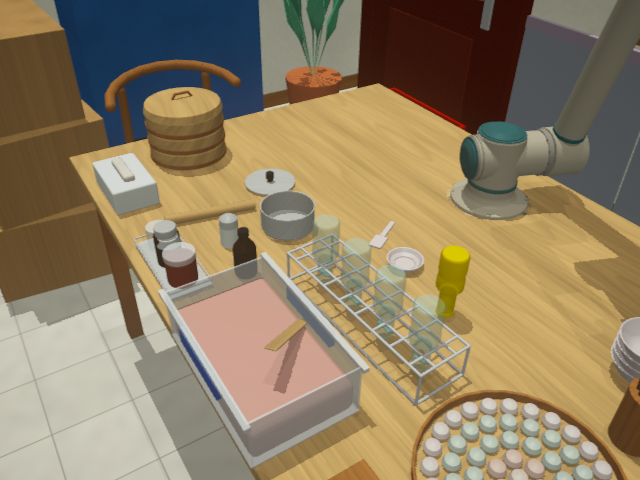

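View pics/top0.png

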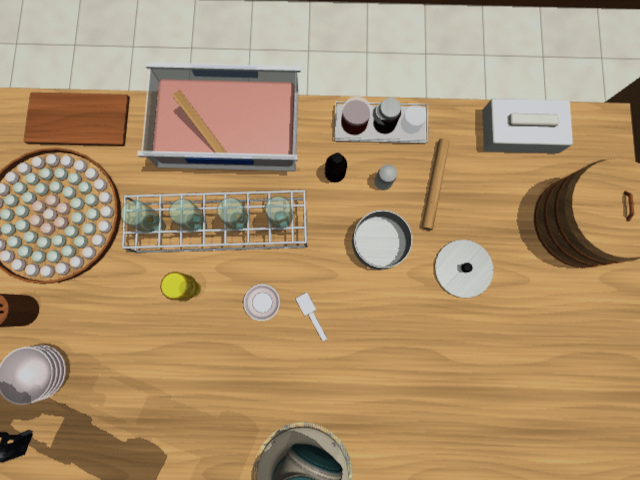

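Scene: rack runs from about (290,255) to (460,360) with four greenish bottles at (325,245), (357,265), (390,292) and (427,322). The yellow look-alike is at (452,280), the pot at (287,215) and the lid at (270,180). 
Top: bottles at (140,215), (186,214), (233,212) and (279,212), pot (382,240), lid (464,268), yellow bottle (176,286).

```bash
cat > h.py <<'E'
from plant import arm,hand,cams
import cv2,numpy as np
def ray(m,u,v):
    K=np.array(m["mtx"]);R=cv2.Rodrigues(np.array(m["rvec"],float))[0];t=np.array(m["tvec"],float).ravel()
    return -R.T@t, R.T@np.linalg.solve(K,[u,v,1.])
def onz(m,u,v,z):
    c,d=ray(m,u,v); return c+d*(z-c[2])/d[2]
def proj(m,P):
    return cv2.projectPoints(np.array([P],float).reshape(-1,3),np.array(m["rvec"],float),np.array(m["tvec"],float),np.array(m["mtx"]),None)[0].reshape(-1,2)
E
python3 - <<'E'
from h import *
s=cv2.imread("pics/scene0.png");t=cv2.imread("pics/top0.png")
a=cv2.resize(s[200:400,270:480],None,fx=2.8,fy=2.8,interpolation=cv2.INTER_CUBIC);cv2.imwrite("pics/c1.png",a)
b=cv2.resize(t[180:320,110:510],(800,280),interpolation=cv2.INTER_CUBIC);cv2.imwrite("pics/c2.png",b)
m=cams.camera_model("top")
for n,u,v,z in [("b",140,215,.1775),("b",186,214,.1775),("b",233,212,.1775),("b",279,212,.1775),("pot",382,240,.065),("lid",464,268,.01),("yel",176,286,.165),("rackTL",123,195,.081),("TR",306,193,.081),("BL",123,250,.081),("BR",306,247,.081),("tray",150,165,.08)]:
    print(n,onz(m,u,v,z).round(3))
E
```

```text
b [0.571 0.367 0.178]
b [0.576 0.267 0.178]
b [0.583 0.165 0.178]
b [0.586 0.065 0.178]
pot [ 0.547 -0.176  0.065]
lid [ 0.49  -0.389  0.01 ]
yel [0.42  0.281 0.165]
rackTL [0.638 0.449 0.081]
TR [0.654 0.009 0.081]
BL [0.505 0.437 0.081]
BR [0.523 0.005 0.081]
tray [0.715 0.391 0.08 ]
```

View pics/c1.png

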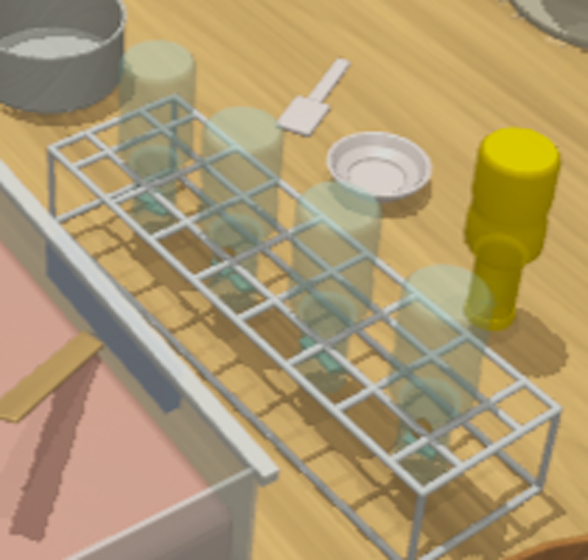

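View pics/c2.png

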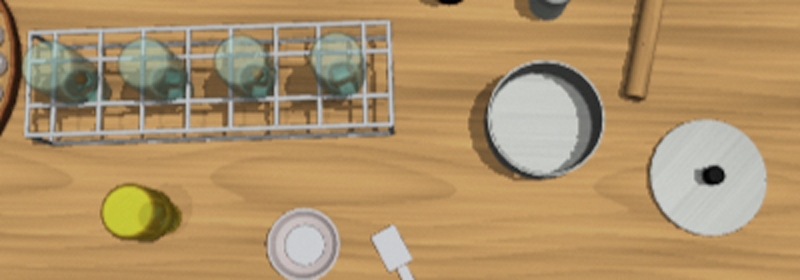

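Crop c1/c2: brown blobs in the necks of the bottles at y≈0.165 and y≈0.37, and perhaps a third. A lower view from the robot's side should settle it.

```bash
cat >> h.py <<'E'
from scipy.spatial.transform import Rotation as Ro
def rpy(M): return Ro.from_matrix(M).as_euler("xyz",degrees=True)
def look(phi,yaw=0):
    """tool tilted phi deg from down towards heading yaw, camera on the near side"""
    c,s=np.cos(np.radians(phi)),np.sin(np.radians(phi))
    return rpy(Ro.from_euler("z",yaw,degrees=True).as_matrix()@np.array([[-c,0,s],[0,1,0],[-s,0,-c]]))
E
python3 - <<'E'
from h import *
for p in ([.43,.2,.25],[.42,.2,.28],[.45,.2,.3]):
  for phi in (50,40,30,20):
    q=arm.inverse_kinematics(p,look(phi))
    if q is not None: break
  if q is not None: break
print(p,phi,q)
arm.reach(p,look(phi))
m=cams.camera_model("wrist");im=cams.capture("wrist");cv2.imwrite("pics/w1.png",im)
import json;json.dump({k:np.array(v).tolist() for k,v in m.items()},open("w1.json","w"))
print(ray(m,320,240),arm.current_clock())
E
```

```text
[0.43, 0.2, 0.25] 50 [ 36.90178349  -7.51796657 129.94578343 -65.04276865  30.48692277
  -2.60770184]
(array([0.27242676, 0.20168565, 0.28310146]), array([ 0.91796538,  0.00142803, -0.3969065 ])) 1.8417
```

View pics/w1.png

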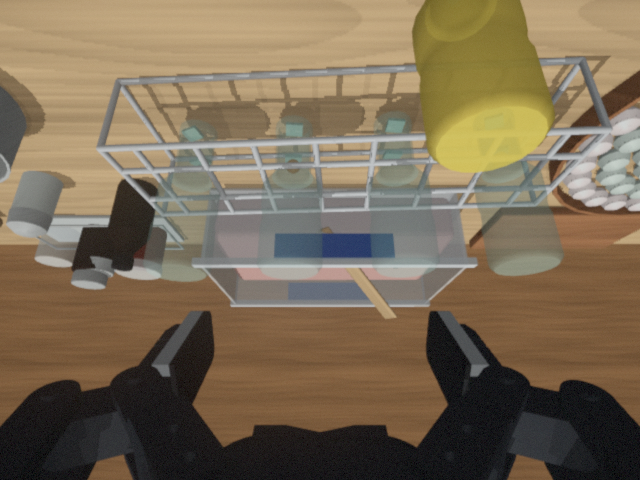

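View w1 (upside down): an amber marble at (293,165) in the y≈0.165 bottle. The bottles at x-pixels 190 and 397 look empty. The fourth is hidden by the yellow bottle, so I'll take one more view.

```bash
python3 - <<'E'
from h import *
import json
for p,phi in (([.43,.40,.26],45),([.43,.40,.28],35)):
  q=arm.inverse_kinematics(p,look(phi))
  if q is not None: break
print(p,phi); arm.reach(p,look(phi))
m=cams.camera_model("wrist");im=cams.capture("wrist");cv2.imwrite("pics/w2.png",im)
json.dump({k:np.array(v).tolist() for k,v in m.items()},open("w2.json","w"))
a=cv2.imread("pics/w1.png")
out=[]
m1=json.load(open("w1.json"))
for k in range(4):
  y=.365-.1035*k if k else .37; y=.376-.104*k
  row=[]
  for I,M in ((a,m1),(im,m)):
    u,v=proj(M,[.585,y,.05])[0].astype(int)
    I2=cv2.copyMakeBorder(I,80,80,80,80,cv2.BORDER_CONSTANT)
    row.append(cv2.rotate(cv2.resize(I2[v+80-50:v+80+50,u+80-35:u+80+35],(196,280),interpolation=cv2.INTER_CUBIC),cv2.ROTATE_180))
  out.append(np.vstack(row))
cv2.imwrite("pics/c3.png",np.hstack(out)); print(arm.current_clock())
E
```

```text
[0.43, 0.4, 0.26] 45
2.7083
```

View pics/c3.png

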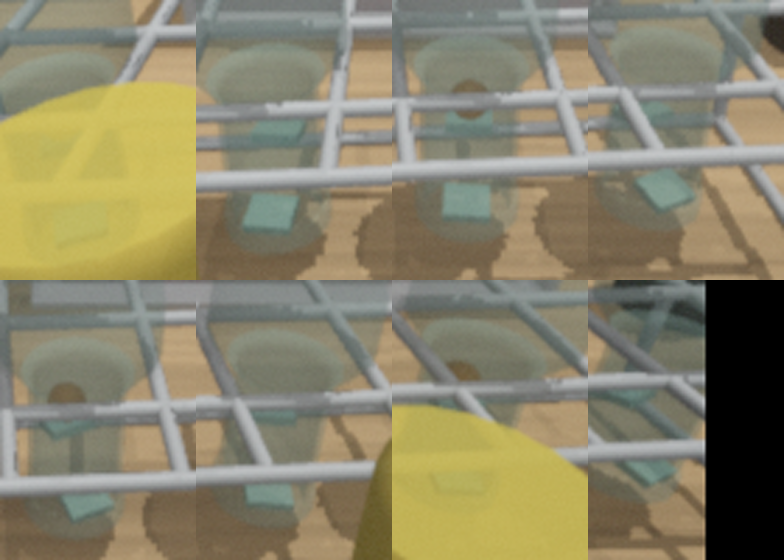

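Crop c3: amber marbles sit in the bottle at y≈0.37 (lower left tile) and the one at y≈0.165 (third tile). The other two are empty. I'll triangulate the teal pinch shelves to get the pinch direction.

```bash
python3 - <<'E'
from h import *
import json
V={"w1":json.load(open("w1.json")),"w2":json.load(open("w2.json")),"top":cams.camera_model("top"),"scene":cams.camera_model("scene")}
F={"w1":"w1","w2":"w2","top":"top0","scene":"scene0"}
for n,m in V.items():
    I=cv2.imread(f"pics/{F[n]}.png");h=cv2.cvtColor(I,cv2.COLOR_BGR2HSV)
    ok=cv2.inRange(h,(75,70,60),(100,255,220))
    N,L,S,C=cv2.connectedComponentsWithStats(ok)
    # region: project column positions; report blobs near some bottle axis
    for i in range(1,N):
        if S[i][4]<8: continue
        P=onz(m,*C[i],.035)
        if .5<P[0]<.68 and 0<P[1]<.45: print(n,"px",C[i].round(1),"area",S[i][4],"bbox",S[i][2:4],"z.026",onz(m,*C[i],.026).round(3)[:2],"z.051",onz(m,*C[i],.051).round(3)[:2])
E
```

```text
top px [196.7 218.7] area 23 bbox [6 5] z.026 [0.595 0.282] z.051 [0.59  0.276]
top px [197.8 227.1] area 10 bbox [5 3] z.026 [0.574 0.278] z.051 [0.57  0.272]
```

```bash
python3 - <<'E'
from h import *
import json
t=[]
for f,y in (("w2",.376),("w1",.272),("w1",.168)):
    I=cv2.rotate(cv2.imread(f"pics/{f}.png"),cv2.ROTATE_180);m=json.load(open(f+".json"))
    u,v=proj(m,[.585,y,.045])[0].astype(int);u,v=639-u,479-v;print(f,y,u,v)
    t.append(cv2.resize(I[v-40:v+40,u-26:u+26],None,fx=5,fy=5,interpolation=cv2.INTER_LANCZOS4))
I=cv2.imread("pics/top0.png")
t.append(cv2.resize(I[195:255,125:305],(780,260),interpolation=cv2.INTER_LANCZOS4)[:,:780])
a=np.hstack(t[:3]);b=t[3];im=np.vstack([a[:340],b]);im=cv2.convertScaleAbs(im,alpha=1.5,beta=-20);cv2.imwrite("pics/c4.png",im[:600]);print(im.shape)
E
```

```text
w2 0.376 341 315
w1 0.272 252 331
w1 0.168 353 331
(600, 780, 3)
```

View pics/c4.png

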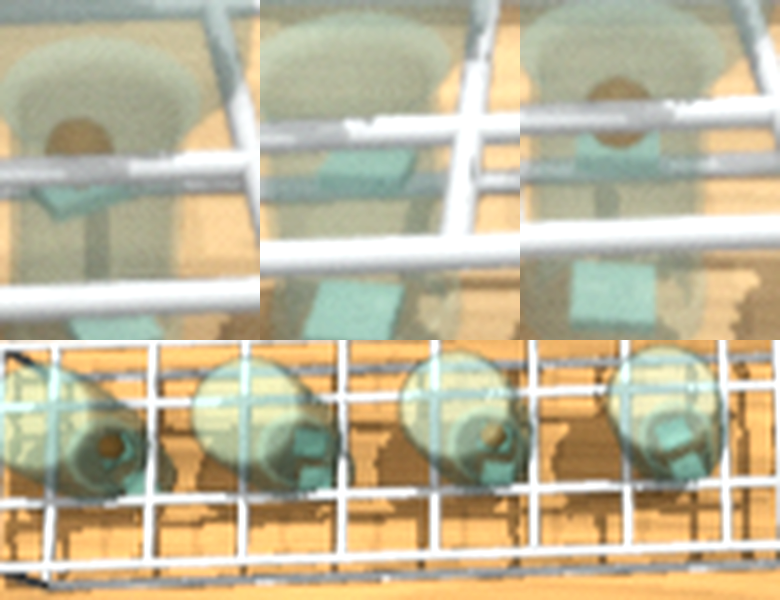

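Crop c4: in the top strip each bottle's two teal plates lie one above the other (bottle B: upper (309,443), lower (315,470)). So the pinch axis runs along world x, with the lower shelf on the robot's side. The tilt plane must therefore be across the row as I see it. Next: locate the bottle axes, pot and lid, and check that the tilts are reachable.

```bash
cat >> h.py <<'E'
H=.1137   # TCP to mouth along tool z
def tilt(yaw,a):
    """tool down with finger line along heading yaw, leaned by a deg in that plane"""
    R=Ro.from_euler("z",yaw,degrees=True)*Ro.from_euler("x",180,degrees=True)*Ro.from_euler("z",-90,degrees=True)
    ax=R.as_matrix()[:,0]
    return (Ro.from_rotvec(np.radians(a)*ax)*R).as_matrix()
def tcp_for_mouth(M,R): return np.array(M)-H*R[:,2]
def circ(name,zr,seed,r,lo,hi,dr=.006):
    """centre of a round thing: fit the mask contour, cast on plane zr"""
def pot_lid(im=None):
    m=cams.camera_model("top"); im=cams.capture("top") if im is None else im
    g=cv2.cvtColor(im,cv2.COLOR_BGR2HSV); ok=((g[...,1]<60)&(g[...,2]>35)).astype(np.uint8)*255
    ok=cv2.morphologyEx(ok,cv2.MORPH_CLOSE,np.ones((5,5)));out={}
    res=[]
    for c in cv2.findContours(ok,cv2.RETR_EXTERNAL,cv2.CHAIN_APPROX_NONE)[0]:
        if cv2.contourArea(c)<1500: continue
        (u,v),(a,b),_=cv2.fitEllipse(cv2.convexHull(c)); res.append((round(u,1),round(v,1),round(a,1),round(b,1),round(cv2.contourArea(c))))
    return m,res
E
python3 - <<'E'
from h import *
m,res=pot_lid(cv2.imread("pics/top0.png"))
for r in res: print(r, "z.065",onz(m,r[0],r[1],.065).round(3),"z.01",onz(m,r[0],r[1],.008).round(3))
s=cams.camera_model("scene")
for n,u,v in (("A",134,212),("B",181.8,210.7),("C",230.7,210),("D",278.2,208.8)): print(n,onz(m,u,v,.1775).round(3))
for n,u,v in (("A",428.2,306),("B",390.7,273),("C",356.8,248.2),("D",326.5,222)): print(n,onz(s,u,v,.1775).round(3))
E=[(53,345),(53,570)]
for yaw in (-90,0,90,180,-45,45,135,-135):
  ok=[]
  for a in (0,40,-40):
    R=tilt(yaw,a); q=arm.inverse_kinematics(tcp_for_mouth([.547,-.176,.095],R),rpy(R)); ok.append(None if q is None else np.round(q).astype(int).tolist())
  print(yaw,tilt(yaw,0)[:,1].round(1),tilt(yaw,40)[:,2].round(2),ok)
for y in (.375,.165):
  for yaw in (0,180):
    q=arm.inverse_kinematics([.58,y,.126],rpy(tilt(yaw,0)));print(y,yaw,None if q is None else np.round(q))
E
```

```text
(303.3, 470.9, 94.5, 97.5, 3990) z.065 [ 0.026 -0.002  0.065] z.01 [ 0.008 -0.002  0.008]
(29.5, 374.1, 57.4, 74.0, 3084) z.065 [0.216 0.63  0.065] z.01 [0.208 0.663 0.008]
(463.6, 268.4, 56.6, 59.7, 2588) z.065 [ 0.484 -0.37   0.065] z.01 [ 0.489 -0.389  0.008]
(381.8, 239.3, 58.5, 60.0, 2692) z.065 [ 0.549 -0.176  0.065] z.01 [ 0.558 -0.184  0.008]
(216.0, 220.2, 84.8, 215.2, 10365) z.065 [0.585 0.225 0.065] z.01 [0.596 0.237 0.008]
(49.1, 215.3, 118.8, 130.5, 10772) z.065 [0.587 0.63  0.065] z.01 [0.598 0.663 0.008]
(317.0, 73.0, 200.1, 746.3, 78272) z.065 [ 0.975 -0.01   0.065] z.01 [ 1.006 -0.009  0.008]
A [0.577 0.381 0.178]
B [0.583 0.277 0.178]
C [0.587 0.17  0.178]
D [0.593 0.067 0.178]
A [0.587 0.388 0.178]
B [0.587 0.281 0.178]
C [0.597 0.184 0.178]
D [0.599 0.076 0.178]
-90 [ 0. -1.  0.] [-0.    0.64 -0.77] [[-25, 17, 88, 0, 75, 65], [-47, 34, 76, 27, 101, 41], [6, 21, 99, -42, 71, 115]]
0 [ 1. -0.  0.] [-0.64  0.   -0.77] [[-25, 17, 88, 0, 75, -25], [-16, 47, 50, -12, 122, -19], [-50, -1, 128, 54, 37, -90]]
90 [0. 1. 0.] [-0.   -0.64 -0.77] [[-25, 17, 88, 0, 75, -115], [6, 21, 99, -42, 71, -65], [-47, 34, 76, 27, 101, -139]]
180 [-1.  0.  0.] [ 0.64  0.   -0.77] [None, [-50, -1, 128, 54, 37, 90], None]
-45 [ 0.7 -0.7  0. ] [-0.45  0.45 -0.77] [[-25, 17, 88, 0, 75, 20], [-32, 45, 53, 10, 121, 15], [-5, 3, 125, -53, 31, 82]]
45 [0.7 0.7 0. ] [-0.45 -0.45 -0.77] [[-25, 17, 88, 0, 75, -70], [-2, 37, 70, -29, 101, -46], [-58, 17, 105, 41, 73, -121]]
135 [-0.7  0.7  0. ] [ 0.45 -0.45 -0.77] [None, [-5, 3, 125, -53, 31, -98], None]
-135 [-0.7 -0.7  0. ] [ 0.45  0.45 -0.77] [[-25, 17, 88, 0, 75, 110], [-58, 17, 105, 41, 73, 59], [-2, 37, 70, -29, 101, 134]]
0.375 0 [27. 29. 80. -0. 71. 27.]
0.375 180 [  27.   29.   80.    0.   71. -153.]
0.165 0 [ 9. 22. 92. -0. 66.  9.]
0.165 180 None
```

Two marbles: bottle A (y≈0.38) and bottle C (y≈0.17). Starting with C: pick and lift it, then verify.

```bash
cat >> h.py <<'E'
def find(which,exp):
    m,res=pot_lid(); z=.065 if which=="pot" else .010
    c=[onz(m,r[0],r[1],z)[:2] for r in res if 50<r[2]<68 and 50<r[3]<68]
    c=[p for p in c if np.linalg.norm(p-np.array(exp))<.09]
    if not c: return None,res
    return min(c,key=lambda p:np.linalg.norm(p-np.array(exp))),res
def pick(xy):
    D=rpy(tilt(0,0)); hand.gripper_to(1.0)
    arm.reach([*xy,.33],D)
    if arm.servo_line([*xy,.126],vel=.1,until_force=6): print("CONTACT",arm.current_tcp_pos()); return False
    hand.gripper_to(0.0,50); print("gap",arm.current_finger_gap(),"f",arm.current_grasp_force())
    arm.servo_line([*xy,.33],vel=.08)
    print("lifted gap",arm.current_finger_gap(),"ft",np.round(arm.current_ft_force(),1),arm.current_clock()); return True
E
python3 - <<'E'
from h import *
arm.servo_line(np.array(arm.current_tcp_pos())+[0,0,.1],vel=.2)
print(pick((.588,.173)), find("pot",(.549,-.176))[0], find("lid",(.489,-.389))[0])
s=cams.capture("scene");t=cams.capture("top");w=cams.capture("wrist")
cv2.imwrite("pics/p1.png",np.hstack([s[60:420,230:530],cv2.resize(w,(400,300))[:, :400].copy() if 0 else cv2.copyMakeBorder(cv2.resize(w,(480,360)),0,0,0,0,cv2.BORDER_CONSTANT)]))
E
```

```text
gap 0.6896970075901924 f 53.90074968338013
lifted gap 0.6895328265359041 ft [-0.1 -0.9 -2.1] 9.925
True [ 0.5488172  -0.17577091] [ 0.4892961  -0.38786345]
```

View pics/p1.png

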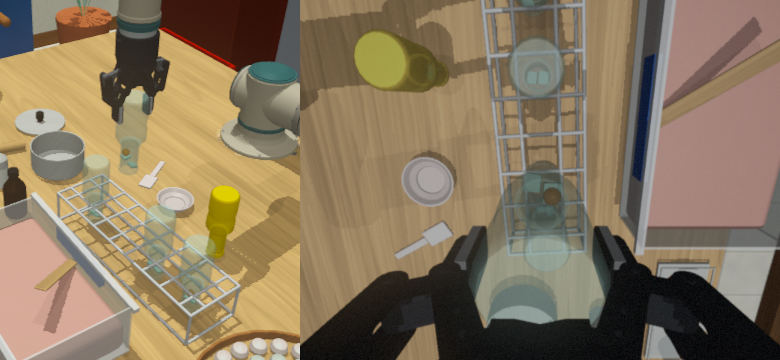

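p1: bottle C hangs straight between the pads with the marble still in the neck (551,196), on the +x side, which agrees with the pinch axis. The wrist camera also shows the pot clear, so I'll carry it over and rock.

```bash
cat >> h.py <<'E'
def pour(pot,cycles=1,yaw=-90):
    M=np.array([*pot,.097])
    def go(a,v,z=0):
        R=tilt(yaw,a); arm.servo_line(tcp_for_mouth(M+[0,0,z],R),vel=v,rot=rpy(R))
    if arm.current_tcp_pos()[1]>-.0: go(0,.12,.12)
    go(0,.08)
    for _ in range(cycles):
        for a in (-40,0,40,0):
            go(a,.07)
            if a: arm.hold(.8)
    go(0,.08,.12)
def back(xy):
    D=rpy(tilt(0,0)); arm.servo_line([*xy,.33],vel=.15,rot=D)
    print("hit",arm.servo_line([*xy,.127],vel=.06,until_force=8),np.round(arm.current_tcp_pos(),4),np.round(arm.current_ft_force(),1))
def release(xy):
    hand.gripper_to(1.0); arm.servo_line([*xy,.30],vel=.1); print("t",arm.current_clock())
E
python3 - <<'E'
from h import *
pot,_=find("pot",(.549,-.176)); pour(pot)
print(arm.current_finger_gap(),arm.current_clock())
arm.servo_line([.588,.1,.33],vel=.15,rot=rpy(tilt(0,0)))
print(find("pot",pot)[0])
t=cams.capture("top");s=cams.capture("scene");w=cams.capture("wrist")
a=cv2.resize(t[195:285,330:420],(360,360),interpolation=cv2.INTER_CUBIC);b=s[60:420,230:440]
cv2.imwrite("pics/p2.png",np.hstack([a,b,w[140:500,200:420][:340] if 0 else cv2.resize(w[180:480,220:400],(216,360))]))
E
```

```text
0.6884832188663722 23.2333
[ 0.5488172  -0.17577091]
```

View pics/p2.png

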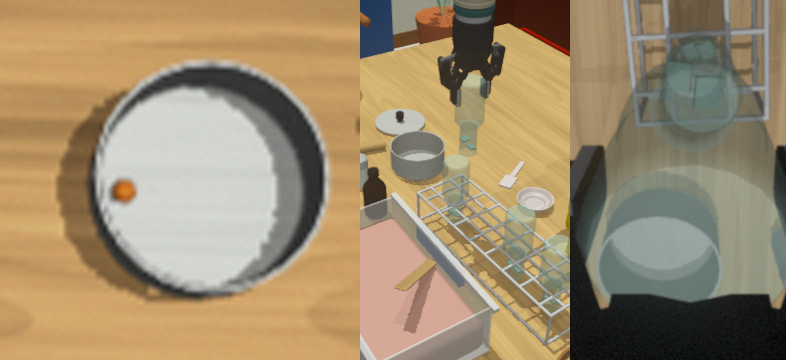

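p2: the amber marble lies in the pot (124,190 in the left tile) and the held bottle's neck is empty. I'll hang C back, then pick A and check it.

```bash
python3 - <<'E'
from h import *
c=(.588,.173); back(c); release(c)
if pick((.579,.382)):
    print(find("pot",(.549,-.176))[0], find("lid",(.489,-.389))[0])
    s=cams.capture("scene");w=cams.capture("wrist")
    cv2.imwrite("pics/p3.png",np.hstack([s[100:420,230:530],cv2.resize(w,(427,320))]))
E
```

```text
hit False [0.5885 0.1731 0.1275] [0.9 0.2 1.9]
t 31.875
gap 0.6931453656523856 f 53.50689232349396
lifted gap 0.6902952959886378 ft [ 1.1  0.5 -3. ] 38.2
[ 0.5488172  -0.17577091] [ 0.4892961  -0.38786345]
```

View pics/p3.png

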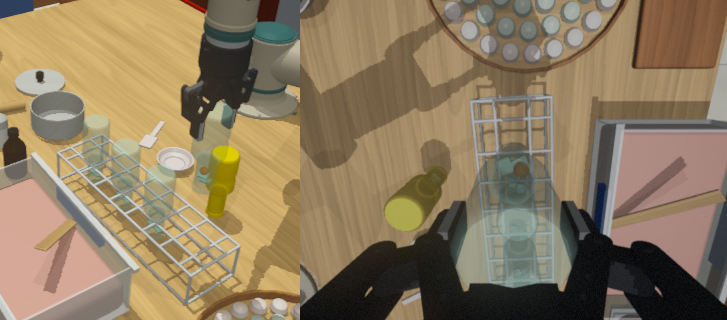

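p3: bottle C hangs in its hole again, and A is held with its marble at (521,170). Rock it and check.

```bash
python3 - <<'E'
from h import *
pot,_=find("pot",(.549,-.176)); pour(pot)
arm.servo_line([.579,.1,.33],vel=.15,rot=rpy(tilt(0,0)))
print(arm.current_finger_gap(),arm.current_clock(),find("pot",pot)[0],find("lid",(.489,-.389))[0])
t=cams.capture("top");s=cams.capture("scene");w=cams.capture("wrist")
a=cv2.resize(t[195:285,330:420],(360,360),interpolation=cv2.INTER_CUBIC);b=s[60:420,230:440]
cv2.imwrite("pics/p4.png",np.hstack([a,b,cv2.resize(w[180:480,220:400],(216,360))]))
E
```

```text
0.6895354235955029 55.1917 [ 0.5488172  -0.17577091] [ 0.4892961  -0.38786345]
```

View pics/p4.png

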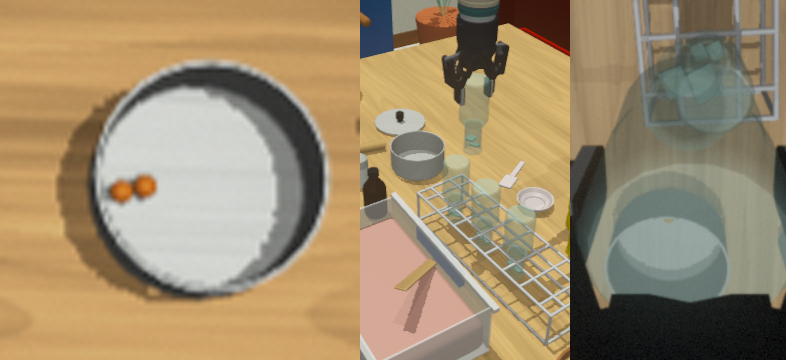

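p4: both marbles are in the pot (120,190) and (145,186), and bottle A is empty. I'll hang it back, then retreat and look at the rack.

```bash
python3 - <<'E'
from h import *
c=(.579,.382); back(c); release(c)
arm.reach([.43,.2,.25],look(50)); w=cams.capture("wrist")
arm.reach([.45,-.3,.3],rpy(tilt(-90,0))); s=cams.capture("scene")
m=cams.camera_model("top");t=cams.capture("top")
print(find("pot",(.549,-.176))[0], find("lid",(.489,-.388))[0],arm.current_clock())
cv2.imwrite("pics/p5.png",np.hstack([s[150:400,180:480],cv2.resize(cv2.rotate(w[50:290,90:630],cv2.ROTATE_180),(480,250))]))
E
```

```text
hit False [0.5791 0.3821 0.1272] [ 0.2 -0.1 -2.3]
t 63.275
[ 0.5488172  -0.17577091] None 66.4417
```

View pics/p5.png

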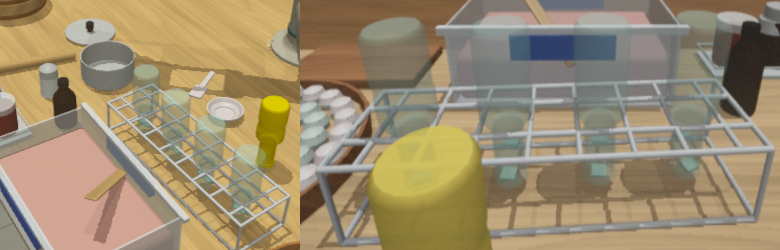

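p5: all four bottles hang in the rack and no amber is left. Next is the lid, with the arm clear so it can be located again.

```bash
python3 - <<'E'
from h import *
arm.reach([.40,.1,.35],rpy(tilt(-90,0)))
m=cams.camera_model("top");t=cams.capture("top")
lid,_=find("lid",(.489,-.388)); pot,_=find("pot",(.549,-.176))
u,v=proj(m,[*lid,.03])[0].astype(int)
d=(t[v-12:v+12,u-12:u+12].max(2)<50).astype(np.uint8); M=cv2.moments(d,True)
k=onz(m,u-12+M["m10"]/M["m00"],v-12+M["m01"]/M["m00"],.035)[:2]
print("lid",lid,"knob",k,M["m00"],"pot",pot)
g=(np.array(lid)+k)/2
D=rpy(tilt(-90,0))
arm.reach([*g,.15],D); hand.gripper_to(.75)
print("hit",arm.servo_line([*g,.014],vel=.05,until_force=5),np.round(arm.current_tcp_pos(),4))
hand.gripper_to(0,40); print("gap",arm.current_finger_gap()*85,arm.current_grasp_force())
z0=arm.current_tcp_pos()[2]; open("z0","w").write(str(z0))
arm.servo_line([*g,.17],vel=.07); print("gap",arm.current_finger_gap()*85,np.round(arm.current_ft_force(),1))
arm.servo_line([.47,-.33,.17],vel=.1)
w=cams.capture("wrist");s=cams.capture("scene");print(find("pot",pot)[0],arm.current_clock())
cv2.imwrite("pics/p6.png",np.hstack([s[130:370,180:420],cv2.resize(w,(320,240))]))
E
```

```text
lid [ 0.4892961  -0.38786345] knob [ 0.4896777  -0.38602991] 76.0 pot [ 0.5488172  -0.17577091]
hit False [ 0.4896 -0.387   0.0142]
gap 21.997483450333217 39.213866426143795
gap 22.007359841234933 [ 0.5  0.  -1.8]
[ 0.54857415 -0.17577106] 76.9667
```

View pics/p6.png

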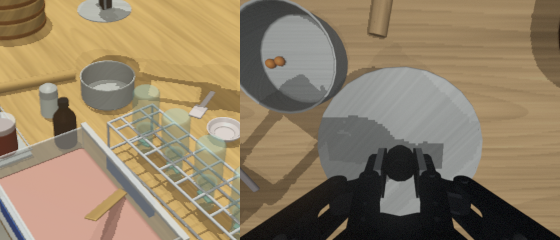

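p6: the lid is held level by the knob, with the pot and both marbles visible beside it. Placing it.

```bash
python3 - <<'E'
from h import *
p=(.549,-.1775); zt=.0325+.0545+.0325-.0325+float(open("z0").read())-.028
arm.servo_line([*p,.17],vel=.1); arm.servo_line([*p,zt+.02],vel=.08)
h=arm.servo_line([*p,zt-.002],vel=.02,until_force=4)
print("target",zt,h,np.round(arm.current_tcp_pos(),4),np.round(arm.current_ft_force(),1))
hand.gripper_to(.6); arm.servo_line([*p,.2],vel=.08)
arm.reach([.40,.1,.35],rpy(tilt(-90,0)))
t=cams.capture("top");s=cams.capture("scene");print(find("pot",p)[0],arm.current_clock())
cv2.imwrite("pics/p7.png",np.hstack([cv2.resize(s[180:260,230:340],(440,320),interpolation=cv2.INTER_CUBIC),cv2.resize(t[195:285,330:420],(320,320),interpolation=cv2.INTER_CUBIC)]))
E
```

```text
target 0.07334791689554926 True [ 0.5488 -0.1774  0.0734] [ 0.6 -0.   4.4]
[ 0.54884214 -0.17673158] 84.4583
```

View pics/p7.png

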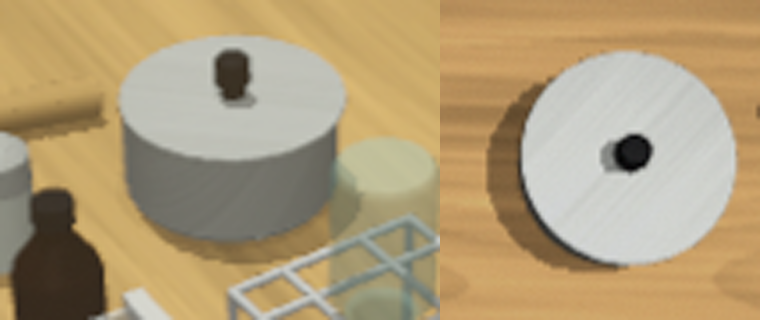

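p7: the lid sits flat and centred on the pot; contact came at the expected height. Handing in.

```bash
python3 -c "
from h import *
print(arm.job_done())"
```

```text
the job is handed in; nothing more can be done
None
```

The job is handed in: both marbles are in the pot, the two bottles that held them hang back in their own holes, the two empty bottles were never touched, and the lid sits flat on the pot.

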